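# Snap the kitchen timer into its spring mount and start it

### The job

Pick the kitchen timer up off the glass hob and push it face up down into the spring mount on the worktop, until its two jaws have snapped shut over its shoulders and it sits level and centred, fully home on the pedestal. Once it is home, press its start button right down and let it come back up; leave the timer in the mount and everything else where it is.

Things in the scene. Friction and masses are not known exactly. Their poses are not given: they have to be found in the camera images.
- timer: Loose white kitchen timer, 160 g, face up on the hob. Stepped case: lower tier 48 (x) by 74 (y) by 12 mm high; upper tier 48 by 54, from 12 to 34 mm up, leaving a 10 mm shoulder at each y end for the jaws. Fingers can grip the two flat faces 48 mm apart, normal to its x. Black round start button in the middle of the top. Origin: centre of the underside, z up. Fits the mount either way round.
- start_button (a joint): Travel of the timer's sprung start button in m: 0 up, 0.006 right down (bottomed). It takes about 1.5 N to start moving and 5 N to bottom, and springs back up.
- button_top (a point): Centre of the top face of the start button (26 mm diameter), 44 mm above the timer's underside and 10 mm above its upper face when up. Moves with the button.
- mount: Spring mount screwed to the worktop: steel base plate 66 (x) by 140 (y) by 8 mm, black pedestal 40 by 58 mm with its top 22 mm above the worktop, an aluminium jaw at each y end. Its x sides are open: free space for fingers beside the pedestal above the plate. Origin: centre of the plate's underside, z up. The timer's y must lie along the mount's y.
- mount_seat (a point): Centre of the pedestal's top, 22 mm above the worktop, axes as the mount: the home position of the timer's origin. The jaws' lead-ins are 82 mm apart at the top and 62 mm at the lips, so the timer, pressed down, wedges each jaw about 6 mm open before it snaps home; this takes roughly 8 to 15 N downward.
- jaw_left (a joint): Outward slide in m of the jaw at the mount's +y end: 0 shut (empty), 0 to 0.002 with the timer home, 0.010 stop. Jaw 36 mm wide in x; at 0 its inner wall is 36 mm and its lip's tip 31 mm from the mount's centre; lip underside 35 mm, top of the steep lead-in 54 mm above the worktop. Spring 1.8 N at 0, plus 0.3 N per mm.
- jaw_right (a joint): The same for the jaw on the mount's -y side, outward positive.
- saucepan: Stainless saucepan, 180 mm across, 95 mm high, black handle about 240 mm out from its centre, towards its +y; on the hob. Bystander. Origin under its centre.
- silicone_lid: Round black silicone lid, 172 mm across, with a knob, 36 mm high, on the hob. Bystander. Origin under its centre.
- salt_dish: White ceramic salt dish, 84 mm across, 35 mm high, on the hob. Bystander. Origin under its centre.
- spatula: Wooden spatula 300 mm long lying along its x on the worktop between hob and mount. Bystander.
- oil_bottle: Green glass oil bottle, 60 mm across, 210 mm high. Bystander. Origin under its centre.
- jar: Glass jar with steel lid, 76 mm across, 100 mm high. Bystander. Origin under its centre.
- mug: Blue ceramic mug, 80 mm across, 90 mm high. Bystander. Origin under its centre.
Not all that is in view belongs to the job. Several things have the shape of the timer; the one meant has the colours described above. Leave any yellow look-alike of the mount alone.

How it is judged (in metres and radians):
On the way, in this order (a step that is already met when the one before it is completed fails the run):
1. the timer is snapped fully home in the mount, level and centred, with its start button up (z of timer in the frame of mount_seat between -0.003 and 0.003 m and horizontal distance between timer and mount_seat below 0.008 m and angle between the y axis of timer and the y axis of mount, either way round below 0.12 rad and angle between timer's own z axis and vertical below 0.07 rad and value of joint each of jaw_left, jaw_right below 0.004 m and value of joint start_button below 0.0015 m), for 0.2 s.
2. with the timer home, the start button is pressed right down (5 of its 6 mm) (z of timer in the frame of mount_seat between -0.003 and 0.003 m and horizontal distance between timer and mount_seat below 0.008 m and angle between the y axis of timer and the y axis of mount, either way round below 0.12 rad and angle between timer's own z axis and vertical below 0.07 rad and value of joint each of jaw_left, jaw_right below 0.004 m and value of joint start_button above 0.005 m), for 0.05 s.
At the end, for the whole second after the job is handed in: The timer rests face up and still in the mount, let go, either way round: underside within 3 mm of the pedestal's top, within 8 mm of its centre, within 0.12 rad of the mount's direction and 0.07 rad of level, each jaw within 4 mm of fully shut, and the start button up again (all of step 1 and linear speed of timer below 0.01 m/s); the robot touches nothing.
It fails at once if a bystander (saucepan, lid, salt dish, spatula, oil bottle, jar or mug) is moved more than 30 mm (distance of any of saucepan, silicone_lid, salt_dish, spatula, oil_bottle, jar, mug from where it was at the start of the episode above 0.03 m).
It also fails if it takes over 48 s, if anything falls off the work surface, if the arm or the gripper's body presses on something with over 40 N, if the wrist force passes 120 N, or if a joint passes its speed limit or range.

### The arm

A 6-joint arm with a two-finger parallel gripper is mounted at the origin on the work surface. World frame = base frame: x ahead of the robot, y to its left, z up, the work surface at z = 0. Lengths are in mm, angles in degrees, forces in N, time in s.
With the tool pointing down it reaches from about 300 to 850 mm from the base axis. Payload 4.2 kg.
Tool frame: the origin (TCP) lies midway between the tips of the shut fingers; the grasp point (between the pads) lies 19 mm behind it (env.grasp_offset is the distance from the TCP to the grasp point, in mm); z points along the fingers, y is the line along which they close (so a half turn about z gives the same grasp; the last joint's range is limited). The gripper opens to 91 mm and grips with 3 to 60 N. Pads are 32 mm wide; open, the fingers measure 118 mm over their backs; the gripper's body (76 mm by 178 mm) begins 60 mm behind the grasp point.
Start: joints at [62.739, 18.312, 89.639, -0, 72.044, -1.146], TCP at [253.109, 516.313, 213.976] pointing down, gripper open.
Joint ranges: [-177.97, 177.97], [-48.28, 115.42], [12.27, 149.76], [-77.06, 257.06], [2.81, 150.46], [-146.56, 146.56]. Speed limits (degrees/s): [147.25, 147.25, 180, 180, 180, 180].

### API

Orientations are given as [roll, pitch, yaw] about the fixed x, y, z axes, in that order (R = Rz(yaw) Ry(pitch) Rx(roll)).
In Python, from workcell import env, optics gives the robot as it stands. The module is installed in compiled form; this text tells all that it offers.
- The arm moves only by the tool send_rows, never from a script. Its argument "targets" is a list that holds one entry, the list of rows, each a list of 7 numbers: the turn, a rotation vector about the world's x, y, z scaled (see below), then the shift along the world's x, y, z scaled (see below), then the closure, from -1 (fully open) to 1 (shut). In form: [[[rx, ry, rz, x, y, z, gripper], ...]]. A call has 1 to 12 rows; each row shifts and turns the commanded pose from where the row before left it; what a row does not reach is not made up. The controller multiplies each number of a shift by 0.2 m and each number of a turn by pi/2 rad. A row lasts 1/10 s, in which the tool goes at most 50 mm and 8.59 degrees, less where a joint would pass 70% of its speed; a pose out of reach is approached as far as the arm can. A call with a number of a shift or a turn outside -1 to 1 is refused whole. A call with a gripper value outside its range is refused whole. The fingers move at their own pace and stop on an object; "grip_force" is the grip in N (left out, the last holds). Time passes only in rows, so rows that do not move let the fingers close. It gives the time, the measured TCP pose, the force, the opening and the grip force at its end, in the units of the state.
- env.state(): the state, without advancing time (a new reading comes with each control period).
- optics.grab_frame(name): name is "scene" or "top" or "wrist"; returns (picture, depth): 400x640x3 uint8, red, green, blue; 400x640 float32, mm along the optical axis (not along the pixel's ray), 0 where there is no reading.
- optics.camera_info(name): a dict with "camera_matrix" (3x3 intrinsics, pixels), "R" (3x3) and "t" (3): a world point X has camera coordinates R X + t; the wrist camera has in their place "mount" (4x4, takes a point from camera to tool coordinates, whose origin is the TCP and whose axes are the flange's). Camera axes: x right, y down, z forward; pixel columns grow to the right and rows downward; lengths in mm; the calibration is good to about 2 mm. A picture is of the moment at which its call begins: read the wrist's pose just before it. camera_info takes no time and is no camera call.
- env.job_done(): hands the job in; it is judged then, once.
Trained networks look in the newest picture that a camera, given by its name, has taken for a name from the list of things; names that differ only in an ending like _2 or _b are one class to them, and where a whole thing is asked for, a point or a joint stands for the part that bears it (a point fixed in the world has none). Each returns a list of dicts, best first, with "conf" (0 to 1); they miss things now and then, are a little off and sometimes report something else, mostly with a low value. They report only what shows in the picture. A call takes as long as a camera call. They do not tell look-alikes from the thing itself.
- optics.silhouettes(camera, name): "mask" (400x640 bool, what is visible of it) and "at" ([column, row] in pixels, amid what is visible of it).
- optics.place_of(camera, name): "at" ([column, row] in pixels: a listed point, or the origin of a listed thing).
The state is a dict: "time_s": time; "qpos": joint angles; "qvel": joint speeds; "effort": joint torques, N m; "ee_pos": TCP position; "ee_rot": TCP orientation; "force": force on the tool from outside, world axes, zero at the start; "torque": the same for the moment, N m; "gripper_width": finger opening in mm; "gripper_force": force on a finger pad.
Only numpy, scipy, OpenCV 4.12 (cv2) and the standard library are available. Lean on these libraries where they do the work, as an engineer would, in place of code of your own. Each camera call takes 0.05 s, during which the arm holds its last target. There are 200 camera calls.

## Working session

There is one attempt and no reset: what is moved stays moved. The work goes in short steps, Python scripts to look and compute and a tool call to move; the robot and the scene stay as the last step left them, time stands still between calls to the robot, and variables do not carry over. Pictures are saved under pics/ and viewed, at most 10 in all, crops included, and the job is handed in when it is done.

Besides the shell and the picture viewer there is one more tool, called after "Emit:" by a JSON object that holds its "fn" and its "kwargs". send_rows: Moves the arm, as the interface text tells. Its arguments: {"type":"object","properties":{"targets":{"type":"array"},"grip_force":{"type":"number"}},"required":["targets"]}

```bash
mkdir -p pics
cat > h.py <<'E'
import numpy as np, cv2
from workcell import env, optics
from scipy.spatial.transform import Rotation as Ro
def cam(name, st=None):
    c=optics.camera_info(name); K=np.array(c["camera_matrix"])
    if "R" in c: return K,np.array(c["R"]),np.array(c["t"]).ravel()
    M=np.array(c["mount"]); st=st or env.state()
    T=np.eye(4); T[:3,:3]=Ro.from_euler('xyz',st["ee_rot"],degrees=True).as_matrix(); T[:3,3]=st["ee_pos"]
    W=np.linalg.inv(T@M); return K,W[:3,:3],W[:3,3]
def atz(c,px,z):  # ray meets plane z
    K,R,t=c; d=R.T@np.linalg.solve(K,[px[0],px[1],1]); o=-R.T@t
    return o+d*(z-o[2])/d[2]
def cloud(c,D):
    K,R,t=c; v,u=np.mgrid[:400,:640]; p=np.stack([u*D,v*D,D],-1)@np.linalg.inv(K).T
    return (p-t)@R
def save(n,im): cv2.imwrite('pics/'+n,cv2.cvtColor(im,cv2.COLOR_RGB2BGR))
E
python3 - <<'E'
from h import *
ims=[]
for n in("scene","top"):
    im,D=optics.grab_frame(n); ims.append(im); c=cam(n)
    np.savez(n,im=im,D=D)
    P=cloud(c,D)
    for k in("timer","mount"):
        for r in optics.silhouettes(n,k):
            m=r["mask"]&(D>0); q=P[m]
            print(n,k,round(r["conf"],2),np.round(r["at"]),m.sum(),np.median(q,0).round() if len(q) else None,im[r["mask"]].mean(0).round())
    for k in("button_top","mount_seat"):
        for r in optics.place_of(n,k): print(n,k,round(r["conf"],2),np.round(r["at"]))
    print(c[0][0,0],(-c[1].T@c[2]).round())
save('a.png',cv2.resize(np.vstack(ims),(480,600)))
save('a.png',ims[0]);save('b.png',ims[1])
s=env.state();print(s)
E
```

```text
scene timer 0.86 [334. 248.] 389 [573. 189.  39.] [159. 157. 144.]
scene timer 0.58 [432. 240.] 393 [319. 332.  31.] [79. 43. 88.]
scene mount 0.67 [263. 178.] 614 [ 581. -202.   17.] [76. 76. 70.]
scene mount 0.57 [318. 164.] 553 [ 393. -165.   17.] [144. 124.  53.]
scene button_top 0.53 [397. 220.]
scene button_top 0.49 [336. 253.]
scene button_top 0.47 [332. 239.]
scene button_top 0.47 [431. 234.]
scene mount_seat 0.68 [272. 176.]
scene mount_seat 0.61 [318. 164.]
513.2959678096777 [1183. 1001. 1194.]
top timer 0.81 [228. 279.] 567 [340. 193.  32.] [150.  80. 158.]
top timer 0.79 [181. 292.] 532 [307. 314.  33.] [141.  72. 153.]
top timer 0.71 [242. 195.] 504 [562. 172.  38.] [201. 202. 197.]
top timer 0.55 [134. 218.] 758 [496. 455.  21.] [247. 244. 224.]
top mount 0.8 [382. 193.] 1218 [ 570. -208.   12.] [111. 109. 108.]
top mount 0.62 [369. 266.] 1297 [ 385. -169.   12.] [201. 194.  61.]
top button_top 0.52 [235. 193.]
top button_top 0.38 [227. 277.]
top button_top 0.38 [175. 288.]
top mount_seat 0.77 [382. 194.]
top mount_seat 0.58 [369. 266.]
top mount_seat 0.47 [238. 197.]
499.70254163633143 [ 329.  -12. 1340.]
{'time_s': 0.5, 'qpos': array([ 6.27400093e+01,  1.83123200e+01,  8.96423005e+01, -7.09449855e-04,
        7.20430220e+01, -1.14440837e+00]), 'qvel': array([-0.06379033, -0.10962543, -0.06173404,  0.04872677,  0.13400306,
       -0.02656084]), 'effort': array([ 1.80572879e-04, -4.11990595e+01, -2.32042873e+01,  7.29161873e-02,
        3.83102498e-02,  7.55497808e-06]), 'ee_pos': array([253.09223009, 516.29744958, 213.94930693]), 'ee_rot': array([1.79997656e+02, 7.21851448e-04, 1.53884636e+02]), 'force': array([-1.11081749,  0.14984296, -0.01660594]), 'torque': array([0.01042139, 0.00585724, 0.01107988]), 'gripper_force': 0.0, 'gripper_width': 91.13310477704346}
```

View pics/a.png

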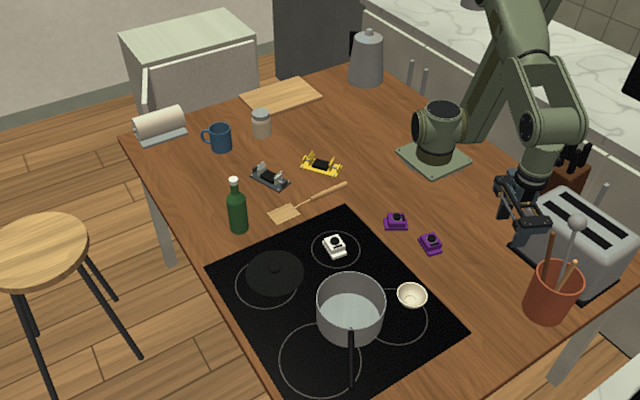

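View pics/b.png

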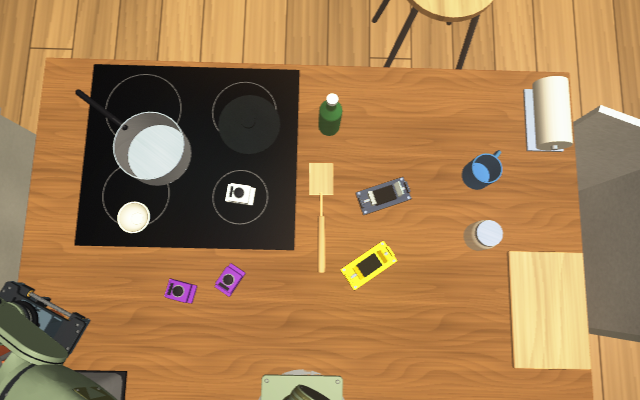

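Timer candidates in the top picture are the white one at (241,194) on the hob and purple ones at (180,291) and (230,280) on the worktop. Only the white one on the hob fits. Of the mounts, the grey one at (383,195) fits; the yellow one at (369,265) is the decoy. I'll confirm both in one crop and measure them.

Run:
```python
from h import *
f=np.load('top.npz'); im,D=f['im'],f['D']; c=cam('top'); P=cloud(c,D)
save('c.png',cv2.resize(im[160:230,215:425],None,fx=3.8,fy=3.8,interpolation=cv2.INTER_CUBIC))
X,Y,Z=P[...,0],P[...,1],P[...,2]
def box(n,m):
    q=P[m]; r=cv2.minAreaRect(q[:,:2].astype(np.float32)); print(n,m.sum(),np.round(q[:,2].mean(),1),r)
hob=(abs(X-562)<60)&(abs(Y-175)<60)
print('hob z',np.median(Z[hob&(Z<15)]))
for lo,hi in((14,60),(34,46),(46,60)): box(('t',lo),hob&(Z>lo)&(Z<hi))
mt=(abs(X-570)<85)&(abs(Y+208)<85)
for lo,hi in((4,100),(15,30),(32,100)): box(('m',lo),mt&(Z>lo)&(Z<hi))
print('worktop',np.median(Z[mt&(Z<4)]))
m=mt&(Z>4); m0=hob&(Z>14)
for k in ("start_button","jaw_left"):
  pass
print(optics.camera_info('wrist')['mount'])
```

```text
hob z 5.902842753712123
('t', 14) 507 35.3 ((554.8615112304688, 164.2914581298828), (105.40419006347656, 64.46700286865234), 82.29387664794922)
('t', 34) 288 39.3 ((564.73388671875, 178.11856079101562), (54.24714660644531, 48.7862434387207), 82.5989990234375)
('t', 46) 73 49.9 ((564.8448486328125, 183.76333618164062), (33.99897003173828, 22.97840690612793), 84.67857360839844)
('m', 4) 1358 16.4 ((569.482177734375, -208.6226043701172), (168.89910888671875, 168.50299072265625), 0.0639854222536087)
('m', 15) 410 22.1 ((573.8094482421875, -208.22262573242188), (60.62635040283203, 139.0653839111328), 22.22002410888672)
('m', 32) 146 46.4 ((571.843994140625, -207.4932861328125), (35.37458801269531, 129.1609649658203), 19.749406814575195)
worktop -0.3932983039135111
[[ 2.15601314e-04 -9.60459775e-01 -2.78418703e-01  7.85872858e+01]
 [ 9.99999867e-01  3.37303250e-04 -3.89215656e-04 -1.04375474e+00]
 [ 4.67737515e-04 -2.78418582e-01  9.60459720e-01 -1.71058427e+02]
 [ 0.00000000e+00  0.00000000e+00  0.00000000e+00  1.00000000e+00]]
```

View pics/c.png

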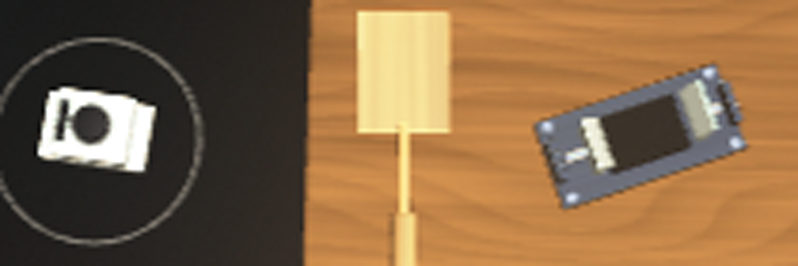

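Emit:
{"fn": "send_rows", "kwargs": {"targets": [[[0, 0, -0.066, 0.13, -0.141, -0.027, -1], [0, 0, -0.066, 0.13, -0.141, -0.027, -1], [0, 0, -0.066, 0.13, -0.141, -0.027, -1], [0, 0, -0.066, 0.13, -0.141, -0.027, -1], [0, 0, -0.066, 0.13, -0.141, -0.027, -1], [0, 0, -0.066, 0.13, -0.141, -0.027, -1], [0, 0, -0.066, 0.13, -0.141, -0.027, -1], [0, 0, -0.066, 0.13, -0.141, -0.027, -1], [0, 0, -0.066, 0.13, -0.141, -0.027, -1], [0, 0, -0.066, 0.13, -0.141, -0.027, -1], [0, 0, -0.066, 0.13, -0.141, -0.027, -1], [0, 0, -0.066, 0.13, -0.141, -0.027, -1]]]}}

```text
time_s: 1.7
ee_pos: [566.1, 176.6, 149.1]
ee_rot: [180.0, -0.0, 82.4]
force: [1.1, 0.8, 0.1]
gripper_width: 91.1
gripper_force: 0.0
```

Emit:
{"fn": "send_rows", "kwargs": {"targets": [[[0, 0, 0, 0, 0, 0, -1], [0, 0, 0, 0, 0, 0, -1], [0, 0, 0, 0, 0, 0, -1]]]}}

```text
time_s: 2.0
ee_pos: [564.5, 178.6, 149.3]
ee_rot: [-180.0, -0.0, 82.7]
force: [-0.1, 0.5, -0.1]
gripper_width: 91.0
gripper_force: 0.0
```

```bash
cat > look.py <<'E'
from h import *
import sys
n,cx,cy,rad=sys.argv[1],*map(float,sys.argv[2:5]); bands=eval(sys.argv[5])
s=env.state(); c=cam('wrist',s); im,D=optics.grab_frame('wrist'); P=cloud(c,D)
print(s['ee_pos'].round(1),s['ee_rot'].round(1),s['force'].round(1),s['gripper_width'])
X,Y,Z=np.moveaxis(P,-1,0); near=(D>0)&(np.hypot(X-cx,Y-cy)<rad)
for lo,hi in bands:
    m=near&(Z>lo)&(Z<hi)
    if m.sum()<20: print(lo,hi,'none'); continue
    lab=cv2.morphologyEx(m.astype(np.uint8),cv2.MORPH_OPEN,np.ones((3,3)))>0
    q=P[lab]; r=cv2.minAreaRect(q[:,:2].astype(np.float32)); print(lo,hi,len(q),'z',np.median(q[:,2]).round(1),np.round(r[0],1),np.round(r[1],1),round(r[2],1))
save(n,im); np.savez('wrist',im=im,D=D,P=P)
for k in('button_top','mount_seat'):
    for r in optics.place_of('wrist',k): print(k,round(r['conf'],2),np.round(r['at']),[atz(c,r['at'],z).round(1)[:2] for z in (22,50,66)])
E
python3 look.py d.png 565 178 60 '[(35,44),(46,60),(14,24),(1,9)]'
```

```text
[564.5 178.6 149.3] [-180.    -0.    82.7] [-0.1  0.5 -0.1] 90.97525118461017
35 44 2869 z 40.3 [564.4 177.9] [54.5 47.8] 81.9
46 60 783 z 50.3 [564.  177.8] [25.1 24.7] 82.7
14 24 758 z 18.2 [563.8 178.2] [73.5 47.3] 82.3
1 9 8550 z 6.9 [564.9 177.9] [119.  119.6] 82.5
button_top 0.86 [ 38. 211.] [array([317.5, 189.1]), array([341.6, 195.4]), array([355.3, 198.9])]
button_top 0.57 [319. 197.] [array([565.1, 169.8]), array([565.9, 177.9]), array([566.4, 182.5])]
```

View pics/d.png

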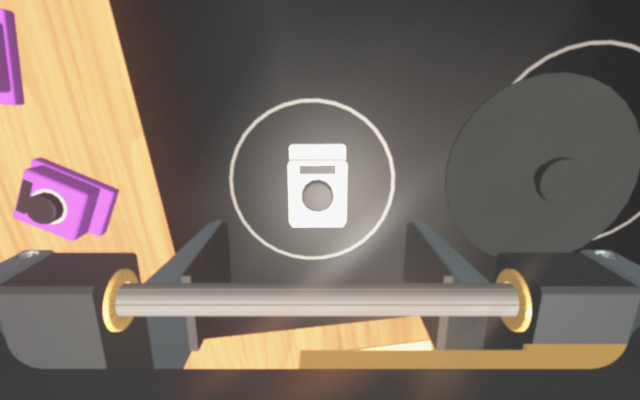

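The white timer shows at (317,186) between the open fingers, under the hand and in line with it. The lid is well clear. Descending and gripping.

Emit:
{"fn": "send_rows", "kwargs": {"targets": [[[0, 0, 0, 0, 0, -0.17, -1], [0, 0, 0, 0, 0, -0.17, -1], [0, 0, 0, 0, 0, -0.17, -1], [0, 0, 0, 0, 0, -0.1, -1], [0, 0, 0, 0, 0, -0.05, -1], [0, 0, 0, 0, 0, -0.03, -1], [0, 0, 0, 0, 0, 0, -1], [0, 0, 0, 0, 0, 0, 1], [0, 0, 0, 0, 0, 0, 1], [0, 0, 0, 0, 0, 0, 1], [0, 0, 0, 0, 0, 0, 1], [0, 0, 0, 0, 0, 0, 1]]], "grip_force": 45}}

```text
time_s: 3.35
ee_pos: [565.2, 177.9, 11.5]
ee_rot: [180.0, -0.0, 82.6]
force: [-0.1, 0.8, 0.5]
gripper_width: 54.0
gripper_force: 0.0
```

Emit:
{"fn": "send_rows", "kwargs": {"targets": [[[0, 0, 0, 0, 0, 0, 1], [0, 0, 0, 0, 0, 0, 1], [0, 0, 0, 0, 0, 0, 1], [0, 0, 0, 0, 0, 0, 1]]]}}

```text
time_s: 3.75
ee_pos: [565.1, 177.9, 11.3]
ee_rot: [180.0, 0.0, 82.6]
force: [-0.6, 0.7, 1.9]
gripper_width: 47.7
gripper_force: 45.0
```

Emit:
{"fn": "send_rows", "kwargs": {"targets": [[[0, 0, 0, 0, 0, 0.1, 1], [0, 0, 0, 0, 0, 0.2, 1], [0, 0, 0, 0, 0, 0.2, 1], [0, 0, 0, 0, 0, 0.2, 1], [0, 0, 0, 0, 0, 0.2, 1]]]}}

```text
time_s: 4.25
ee_pos: [564.6, 177.7, 192.1]
ee_rot: [-179.9, 0.0, 82.6]
force: [-0.1, -0.2, -2.2]
gripper_width: 48.1
gripper_force: 45.0
```

Emit:
{"fn": "send_rows", "kwargs": {"targets": [[[0, 0, 0.026, 0.009, -0.176, 0, 1], [0, 0, 0.026, 0.009, -0.176, 0, 1], [0, 0, 0.026, 0.009, -0.176, 0, 1], [0, 0, 0.026, 0.009, -0.176, 0, 1], [0, 0, 0.026, 0.009, -0.176, 0, 1], [0, 0, 0.026, 0.009, -0.176, 0, 1], [0, 0, 0.026, 0.009, -0.176, 0, 1], [0, 0, 0.026, 0.009, -0.176, 0, 1], [0, 0, 0.026, 0.009, -0.176, 0, 1], [0, 0, 0.026, 0.009, -0.176, 0, 1], [0, 0, 0.026, 0.009, -0.176, 0, 1], [0, 0, 0.026, 0.009, -0.176, 0, 1]]]}}

```text
time_s: 5.45
ee_pos: [586.3, -245.8, 190.3]
ee_rot: [-179.9, -0.1, 110.8]
force: [0.2, -0.4, -1.8]
gripper_width: 47.6
gripper_force: 45.0
```

Emit:
{"fn": "send_rows", "kwargs": {"targets": [[[0, 0, 0, 0, 0, 0, 1], [0, 0, 0, 0, 0, 0, 1], [0, 0, 0, 0, 0, 0, 1]]]}}

```text
time_s: 5.75
ee_pos: [586.4, -243.6, 190.6]
ee_rot: [-180.0, -0.1, 110.7]
force: [0.1, -0.4, -2.0]
gripper_width: 47.7
gripper_force: 45.0
```

```bash
python3 look.py e.png 572 -208 90 '[(-4,4),(6,12),(19,26),(6,70),(48,62)]'; python3 look.py e2.png 586 -245 80 '[(195,208),(200,230),(180,230),(210,240)]'
```

```text
[ 586.4 -243.6  190.6] [-1.800e+02 -1.000e-01  1.107e+02] [ 0.1 -0.4 -2. ] 47.70240531195819
-4 4 14076 z 0.4 [ 568.9 -199.7] [180.  161.1] 20.5
6 12 3974 z 8.3 [ 567.5 -196.7] [ 65.9 112.3] 19.9
19 26 2717 z 22.4 [ 567.6 -196. ] [39.3 87. ] 19.9
6 70 7860 z 10.2 [ 567.5 -196.7] [ 65.9 112.3] 19.9
48 62 331 z 52.7 [ 558.6 -171.5] [35.5  6.5] 20.7
button_top 0.82 [317. 286.] [array([ 628. , -355.1]), array([ 622.3, -339.9]), array([ 619. , -331.3])]
mount_seat 0.98 [127.  18.] [array([ 381.7, -170.1]), array([ 396.3, -170.2]), array([ 404.6, -170.2])]
mount_seat 0.91 [319. 140.] [array([ 575.1, -208.9]), array([ 573.7, -205.8]), array([ 572.9, -204. ])]
[ 586.7 -243.4  191.2] [-180.    -0.   110.8] [ 0.2  0.3 -1.1] 47.59652716212933
195 208 2974 z 198.3 [ 577.  -219.3] [65.7 22.6] 20.7
200 230 9743 z 220.2 [ 585.8 -243.4] [70.2 54.6] 20.4
180 230 12402 z 219.7 [ 584.1 -238.8] [70.2 64.3] 20.7
210 240 10800 z 220.6 [ 585.8 -243.4] [71.8 54.6] 20.4
button_top 0.85 [317. 287.] [array([ 629.1, -356.4]), array([ 623.3, -341.1]), array([ 619.9, -332.4])]
mount_seat 0.66 [318. 140.] [array([ 574.5, -209.4]), array([ 573.2, -206.2]), array([ 572.4, -204.4])]
mount_seat 0.6 [130.  16.] [array([ 384.1, -167.5]), array([ 398.4, -167.8]), array([ 406.6, -167.9])]
mount_seat 0.49 [564.  59.] [array([754.7, -63.9]), array([738.6, -72.7]), array([729.4, -77.8])]
```

View pics/e.png

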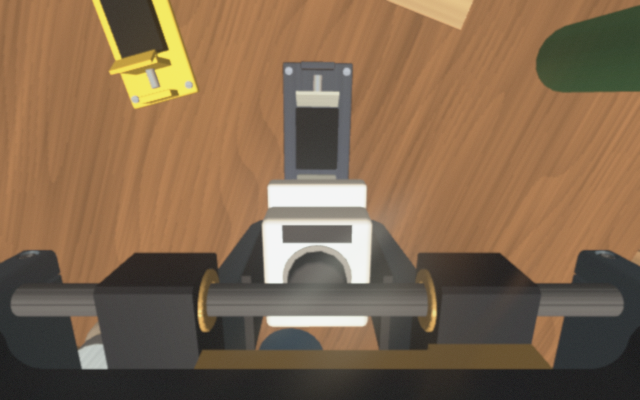

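The mount shows straight ahead at (318,140) and the timer sits square in the fingers. The decoy mount is off to the left. Moving over the seat and down to just above the jaws.

Emit:
{"fn": "send_rows", "kwargs": {"targets": [[[0, 0, 0, -0.034, 0.085, 0, 1], [0, 0, 0, -0.034, 0.085, 0, 1], [0, 0, 0, 0, 0, -0.16, 1], [0, 0, 0, 0, 0, -0.16, 1], [0, 0, 0, 0, 0, -0.16, 1], [0, 0, 0, 0, 0, -0.1, 1], [0, 0, 0, 0, 0, -0.04, 1], [0, 0, 0, 0, 0, 0, 1], [0, 0, 0, 0, 0, 0, 1], [0, 0, 0, 0, 0, 0, 1]]]}}

```text
time_s: 7.05
ee_pos: [574.2, -210.9, 68.8]
ee_rot: [179.9, 0.1, 110.7]
force: [0.9, 0.6, -2.9]
gripper_width: 47.7
gripper_force: 45.0
```

```bash
python3 look.py f.png 573 -209.5 90 '[(6,12),(48,56),(66,74),(88,98),(58,63)]'
python3 - <<'E'
from h import *
im=np.load('wrist.npz')['im']; save('f2.png',cv2.resize(im[60:400,200:440],None,fx=1.75,fy=1.75))
E
```

```text
[ 574.2 -210.9   68.8] [1.799e+02 1.000e-01 1.107e+02] [ 0.9  0.6 -2.9] 47.69692815955128
6 12 4680 z 8.3 [ 556.9 -167.1] [66.2 49.5] 20.7
48 56 655 z 53.1 [ 558.5 -171.3] [36.  6.] 20.6
66 74 293 z 69.9 [ 560.4 -176.6] [45.5  0.9] 21.1
88 98 2600 z 96.4 [ 573.4 -210.6] [67.7 54.3] 21.4
58 63 none
button_top 0.91 [313. 288.] [array([ 589.2, -258.9]), array([ 583.6, -243.3]), array([ 580.4, -234.4])]
```

View pics/f2.png

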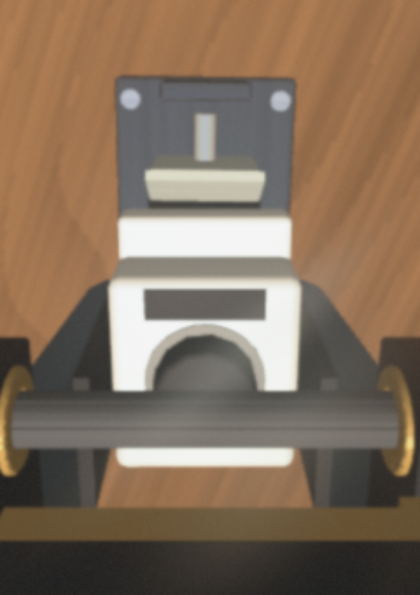

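Emit:
{"fn": "send_rows", "kwargs": {"targets": [[[0, 0, 0, -0.003, 0.009, -0.04, 1], [0, 0, 0, 0, 0, -0.04, 1], [0, 0, 0, 0, 0, -0.02, 1], [0, 0, 0, 0, 0, -0.02, 1], [0, 0, 0, 0, 0, -0.02, 1], [0, 0, 0, 0, 0, -0.02, 1], [0, 0, 0, 0, 0, 0, 1]]], "grip_force": 60}}

```text
time_s: 7.9
ee_pos: [572.7, -208.5, 34.5]
ee_rot: [180.0, -0.0, 110.7]
force: [1.8, -0.7, -1.7]
gripper_width: 47.7
gripper_force: 60.0
```

Emit:
{"fn": "send_rows", "kwargs": {"targets": [[[0, 0, 0, 0, 0, -0.015, 1], [0, 0, 0, 0, 0, -0.015, 1], [0, 0, 0, 0, 0, -0.01, 1], [0, 0, 0, 0, 0, 0, 1], [0, 0, 0, 0, 0, 0, 1]]]}}

```text
time_s: 8.4
ee_pos: [572.0, -208.6, 27.3]
ee_rot: [-180.0, -0.0, 110.7]
force: [-1.1, 0.4, 4.6]
gripper_width: 47.7
gripper_force: 60.0
```

```bash
python3 look.py g.png 573 -209.5 90 '[(6,12),(48,56),(30,36),(53,62)]'
python3 - <<'E'
from h import *
im=np.load('wrist.npz')['im']; save('g2.png',cv2.resize(im[60:400,200:440],None,fx=1.75,fy=1.75))
E
```

```text
[ 572.  -208.6   27.3] [-180.    -0.   110.7] [-1.1  0.4  4.6] 47.69418179871133
6 12 6636 z 8.3 [ 572.2 -209.3] [ 66.  139.6] 19.9
48 56 3127 z 52.7 [ 570.5 -207.7] [68.1 87.3] 20.0
30 36 1293 z 34.2 [ 561.1 -180.8] [62.3 27.6] 20.9
53 62 7706 z 56.4 [ 568.2 -200.7] [68.6 71.3] 20.8
button_top 0.67 [319. 287.] [array([ 581.4, -232.1]), array([ 575.5, -216.8]), array([ 572.1, -208.1])]
```

View pics/g2.png

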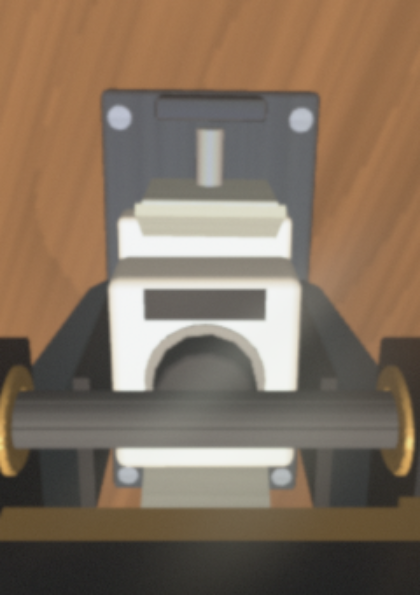

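The jaw lip lies over the front shoulder and the top is at about 56 mm, which is home height. I'll press a little more to be sure, then let go and back off upwards.

Emit:
{"fn": "send_rows", "kwargs": {"targets": [[[0, 0, 0, 0, 0, -0.01, 1], [0, 0, 0, 0, 0, -0.005, 1], [0, 0, 0, 0, 0, 0, 1], [0, 0, 0, 0, 0, 0, 1]]]}}

```text
time_s: 8.95
ee_pos: [572.1, -208.6, 27.3]
ee_rot: [-180.0, 0.0, 110.7]
force: [-7.9, 2.3, 22.2]
gripper_width: 47.8
gripper_force: 60.0
```

Emit:
{"fn": "send_rows", "kwargs": {"targets": [[[0, 0, 0, 0, 0, 0.015, 1], [0, 0, 0, 0, 0, 0, -1], [0, 0, 0, 0, 0, 0, -1], [0, 0, 0, 0, 0, 0, -1], [0, 0, 0, 0, 0, 0, -1], [0, 0, 0, 0, 0, 0, -1], [0, 0, 0, 0, 0, 0.05, -1], [0, 0, 0, 0, 0, 0.15, -1], [0, 0, 0, 0, 0, 0.2, -1], [0, 0, 0, 0, 0, 0.2, -1], [0, 0, 0, 0, 0, 0, -1], [0, 0, 0, 0, 0, 0, -1]]]}}

```text
time_s: 10.15
ee_pos: [573.0, -208.8, 148.8]
ee_rot: [179.9, 0.1, 110.7]
force: [-0.4, 0.1, 0.5]
gripper_width: 91.0
gripper_force: 0.0
```

```bash
python3 look.py i.png 573 -209.5 70 '[(6,12),(48,53),(54,59),(63,70),(30,37)]'
python3 - <<'E'
from h import *
P=np.load('wrist.npz')['P'].reshape(-1,3); m=(np.hypot(P[:,0]-573,P[:,1]+209.5)<34)&(P[:,2]>54)&(P[:,2]<59); q=P[m]; c=q.mean(0); n=np.linalg.svd(q-c,full_matrices=False)[2][2]; print(n.round(3))
E
```

```text
[ 573.  -208.8  148.8] [1.799e+02 1.000e-01 1.107e+02] [-0.4  0.1  0.5] 91.00388203593609
6 12 3412 z 8.3 [ 572.4 -210. ] [ 65.8 135.4] 19.9
48 53 302 z 50.5 [ 571.7 -209.6] [35.3 82.6] 20.5
54 59 3071 z 56.4 [ 571.4 -209.3] [47.3 53.7] 20.1
63 70 877 z 66.3 [ 571.4 -208.9] [25.  24.4] 25.9
30 37 450 z 34.3 [ 560.4 -179.6] [48.1 11.2] 21.0
button_top 0.95 [314. 200.] [array([ 574.1, -220.8]), array([ 571.3, -212.8]), array([ 569.7, -208.3])]
mount_seat 0.77 [107.  58.] [array([ 382.4, -169.3]), array([ 397.6, -166.2]), array([ 406.3, -164.4])]
[ 0.001 -0.004  1.   ]
```

View pics/i.png

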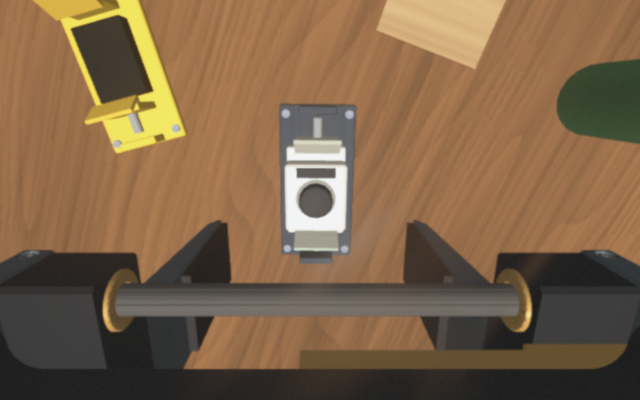

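Timer at (316,200) is level and centred, with both jaws over its shoulders and the button up. Shutting the fingers and moving over the button.

Emit:
{"fn": "send_rows", "kwargs": {"targets": [[[0, 0, 0, -0.008, 0, -0.1, 1], [0, 0, 0, 0, 0, -0.1, 1], [0, 0, 0, 0, 0, -0.1, 1], [0, 0, 0, 0, 0, -0.05, 1], [0, 0, 0, 0, 0, 0, 1], [0, 0, 0, 0, 0, 0, 1], [0, 0, 0, 0, 0, 0, 1], [0, 0, 0, 0, 0, 0, 1], [0, 0, 0, 0, 0, 0, 1], [0, 0, 0, 0, 0, 0, 1], [0, 0, 0, 0, 0, 0, 1], [0, 0, 0, 0, 0, 0, 1]]], "grip_force": 20}}

```text
time_s: 11.5
ee_pos: [570.9, -208.7, 77.3]
ee_rot: [180.0, 0.0, 110.7]
force: [0.2, 0.7, -0.3]
gripper_width: 0.7
gripper_force: 0.0
```

Emit:
{"fn": "send_rows", "kwargs": {"targets": [[[0, 0, 0, 0, 0, -0.04, 1], [0, 0, 0, 0, 0, -0.02, 1], [0, 0, 0, 0, 0, -0.015, 1], [0, 0, 0, 0, 0, -0.01, 1], [0, 0, 0, 0, 0, 0, 1], [0, 0, 0, 0, 0, 0, 1]]]}}

```text
time_s: 12.1
ee_pos: [570.8, -208.7, 60.6]
ee_rot: [180.0, -0.0, 110.7]
force: [-1.3, -0.1, 4.6]
gripper_width: 0.4
gripper_force: 2.4
```

Almost bottomed (4.6 N). A little further.

Emit:
{"fn": "send_rows", "kwargs": {"targets": [[[0, 0, 0, 0, 0, -0.006, 1], [0, 0, 0, 0, 0, -0.005, 1], [0, 0, 0, 0, 0, 0, 1], [0, 0, 0, 0, 0, 0, 1]]]}}

```text
time_s: 12.5
ee_pos: [570.9, -208.7, 60.1]
ee_rot: [180.0, 0.0, 110.7]
force: [-4.1, 1.3, 15.2]
gripper_width: 0.2
gripper_force: 7.3
```

Bottomed: 15 N at 60.1 mm, so the travel is the full 6 mm. Lifting off.

Emit:
{"fn": "send_rows", "kwargs": {"targets": [[[0, 0, 0, 0, 0, 0.03, 1], [0, 0, 0, 0, 0, 0.05, 1], [0, 0, 0, 0, 0, 0.15, 1], [0, 0, 0, 0, 0, 0.2, 1], [0, 0, 0, 0, 0, 0, 1], [0, 0, 0, 0, 0, 0, 1], [0, 0, 0, 0, 0, 0, 1]]]}}

```text
time_s: 13.2
ee_pos: [570.0, -208.3, 142.7]
ee_rot: [-179.9, -0.1, 110.7]
force: [0.1, -0.2, -1.1]
gripper_width: 0.4
gripper_force: 0.0
```

```bash
python3 look.py j.png 573 -209.5 70 '[(6,12),(48,53),(54,59),(63,70),(30,37)]'
```

```text
[ 570.  -208.3  142.7] [-1.799e+02 -1.000e-01  1.107e+02] [ 0.1 -0.2 -1.1] 0.4316462987629082
6 12 3284 z 8.4 [ 571.2 -207. ] [ 66.  129.4] 19.9
48 53 69 z 50.3 [ 558.3 -171.9] [30.6  2.2] 20.8
54 59 2596 z 56.4 [ 571.3 -209. ] [47.5 52.6] 19.7
63 70 896 z 66.3 [ 571.  -208.9] [25.3 24.2] 26.3
30 37 460 z 34.3 [ 560.7 -179.6] [47.3 10.7] 19.5
button_top 0.66 [318. 204.] [array([ 575., -220.]), array([ 571.8, -211.9]), array([ 570. , -207.3])]
mount_seat 0.74 [110.  61.] [array([ 384.4, -169.1]), array([ 399.6, -165.9]), array([ 408.2, -164.1])]
mount_seat 0.21 [318. 189.] [array([ 570. , -207.8]), array([ 567.3, -200.9]), array([ 565.8, -196.9])]
```

The timer is still home and the button is back up at 66.3 mm. Handing in.

```bash
python3 -c "
from workcell import env
print(env.job_done())"
```

```text
the job is handed in; nothing more can be done
None
```

The white timer is snapped home, level and centred in the grey mount. Its start button was pressed right down and came back up, and the job was handed in at about 13 s of the 48 s allowed; no verdict was returned.

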